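# Spring-return check of a two-corner mirror tilt mount

### The arm

A 6-joint arm with a two-finger parallel gripper is mounted at the origin on a cart in front of the work surface, level with it; the furniture and walls round the work are solid. World frame = base frame: x ahead of the robot, y to its left, z up, the work surface at z = 0. Lengths are in m, angles in rad, forces in N, time in s.
With the tool pointing down it reaches from about 0.375 to 0.9 m from the base axis. Payload 3.1 kg.
Tool frame: the origin (TCP) lies midway between the tips of the shut fingers; the grasp point (between the pads) lies 19 mm behind it (arm.hold_point_z is the z of the grasp point in the tool frame, in m); z points along the fingers, y is the line along which they close (so a half turn about z gives the same grasp; the last joint's range is limited). The gripper opens to 85 mm and grips with 20 to 120 N. Pads are 22 mm wide; open, the fingers measure 114 mm over their backs; the gripper's body (76 mm by 85 mm) begins 54 mm behind the grasp point. The pads swing forward as they close: fully open they stand 13 mm farther back than shut.
Start: joints at [0.95, 0.527, 1.433, -0, 1.181, -0.178], TCP at [0.268, 0.565, 0.231] pointing down, gripper open.
Joint ranges: [-3.08, 3.08], [-0.75, 2.2], [0.22, 2.44], [-1.43, 4.57], [0, 2.65], [-2.85, 2.85]. Speed limits (rad/s): [2.79, 2.79, 3.14, 3.14, 3.14, 3.14].

### API

Orientations are given as a unit quaternion [x, y, z, w].
In Python, from cell import arm gives the robot as it stands.
- The arm moves only by the shell command python3 -m creep 'ROWS'. ROWS is JSON, a list that holds one entry, the list of rows, each a list of 7 numbers: the turn, a rotation vector about the tool's x, y, z in rad, then the shift along the tool's x, y, z in mm, then the finger opening in mm, from 0 to 85.4. In form: [[[wx, wy, wz, tx, ty, tz, grip], ...]]. A call has 1 to 5 rows; each row is the pose to reach, as a shift and turn from the pose commanded when the call began, along the tool's axes at that moment; what a row does not reach only later rows make up. A row lasts 1/12 s, in which the tool goes at most 41.7 mm and 7.16 degrees, less where a joint would pass 70% of its speed; a pose out of reach is approached as far as the arm can. A call with a gripper value outside its range is refused whole. The fingers move at their own pace and stop on an object; the grip force is fixed at half the most. Time passes only in rows, so rows that repeat a pose let the fingers close. It gives the time, the measured TCP pose, the force, the opening and the grip force at its end, in the units of the state.
- arm.get_state(): the state, without advancing time (a new reading comes with each control period).
- arm.read_camera(name): name is "side" or "top" or "wrist"; returns a dict with "frame" (384x512x3 uint8, red, green, blue), "depth" (384x512 float32, m along the optical axis (not along the pixel's ray), 0 where there is no reading), "mtx" (3x3 intrinsics, pixels), "origin" and "rotation" of the camera in the world. Camera axes: x right, y up, looking along -z (the intrinsics and any distortion apply to the point x, -y, -z); pixel columns grow to the right and rows downward; lengths in m; the calibration is good to about 2 mm. A picture is of the moment at which its call begins.
- arm.sign_off(): hands the job in; it is judged then, once.
The state is a dict: "time_s": time; "qpos": joint angles; "dq": joint speeds; "tau": joint torques, N m; "tool_pos": TCP position; "eef_rot": TCP orientation; "ft_force": force on the tool from outside, world axes, zero at the start; "torque": the same for the moment, N m; "finger_gap": finger opening in m; "grip_force": force on a finger pad.
Only numpy, scipy, OpenCV 4.12 (cv2) and the standard library are available. Lean on these libraries where they do the work, as an engineer would, in place of code of your own. Each camera call takes 0.05 s, during which the arm holds its last target. There are 200 camera calls.

### The job

Check the spring return of the mirror mount on the desk: with a fingertip press down the round pad on its tilt plate until the pointer at that corner stands level with the brass tab on its scale, keep it there for about a second, then let go so that the plate springs back level. Then do the same with the square pad and its own tab, and finish clear with the plate level. Only press on the pads: do not push a pointer down past its tab, do not pull a corner up, and leave the tabs and everything else on the desk where they are.

Things in the scene. Friction and masses are not known exactly. Their poses are not given: they have to be found in the camera images.
- mount: Mirror tilt mount, fixed to the desk: dark base 90 x 290 x 12 mm; on it a square aluminium plate (140 mm, 10 mm thick, diagonals along the mount's x and y) pivoted like a seesaw about the mount's x axis, 70 mm up. Its +y and -y corners carry a pad and a pointer, each beside a white scale 80 mm high. Origin: centre of the base's underside; y along the base to the round pad; z up.
- tilt_plate (a joint): Tilt of the plate: 0 at rest (level), positive with the round pad's corner down, negative with the square pad's corner down. Sprung to 0 with 2.5 N m/rad, damping 0.2 N m s/rad, stops at +/-0.30 rad; the marks need 0.11 to 0.23 rad, about 4 to 8 N on a pad.
- press_round (a point): Centre of the top face of the round black rubber pad (30 mm across, 5 mm high) on the plate's +y corner, where to press; 72 mm from the tilt axis, 80 mm above the desk at rest.
- press_square (a point): Centre of the top face of the square black rubber pad (28 x 28 mm, 5 mm high) on the plate's -y corner, where to press; 72 mm from the tilt axis, 80 mm above the desk at rest.
- pointer_round (a point): Tip of the thin black pointer at the round pad's corner of the plate. It moves with the plate; 118 mm from the tilt axis and level with the axis when the plate is at rest. Pressing the round pad lowers it (by 118 mm x sin of the tilt).
- pointer_square (a point): Tip of the thin black pointer at the square pad's corner of the plate. It moves with the plate; 118 mm from the tilt axis and level with the axis when the plate is at rest. Pressing the square pad lowers it (by 118 mm x sin of the tilt).
- mark_round (a point): Middle of the brass tab (14 x 14 mm, 8 mm high) on the white scale behind (mount's +x) the round pad's pointer: the point is at half the tab's height, on its inner face, 2 mm farther out than the pointer tip at rest. z up. Set 13 to 27 mm below the pointer's rest height, each tab differently; a push of 12 N shifts it, which is forbidden.
- mark_square (a point): Middle of the brass tab (14 x 14 mm, 8 mm high) on the white scale behind (mount's +x) the square pad's pointer: the point is at half the tab's height, on its inner face, 2 mm farther out than the pointer tip at rest. z up. Set 13 to 27 mm below the pointer's rest height, each tab differently; a push of 12 N shifts it, which is forbidden.
- stopper: Black rubber stopper, 22 x 24 x 22 mm, bystander in front of the mount; origin: centre of its underside.
- eraser: Eraser, 20 x 42 x 12 mm, bystander in front of the mount; origin: centre of its underside.
- petri: Glass dish, 70 mm across, 14 mm high, bystander behind the mount; origin: centre of its underside.
- indicator: Small bottle with a screw cap, 39 mm across, 70 mm high, bystander behind the mount; origin: centre of its underside.
- timer: Flat bench timer, 62 x 62 x 20 mm, bystander behind the mount; origin: centre of its underside.
- tape: Roll of tape, 65 mm across, 20 mm high, bystander beside the analyser; origin: centre of its underside.

How it is judged:
By the outcome, as a careful person would: the job done as asked, in the order asked, and still so for the second after the job is handed in, with the robot touching nothing.
It also fails if it takes over 45 s, if anything falls off the work surface, if the arm or the gripper's body presses on something with over 40 N, if the wrist force passes 120 N, or if a joint passes its speed limit or range.

## Working session

There is one attempt and no reset: what is moved stays moved. The work goes in short steps, Python scripts to look and compute and a shell command to move; the robot and the scene stay as the last step left them, time stands still between calls to the robot, and variables do not carry over. Pictures are saved under pics/ and viewed, at most 10 in all, crops included, and the job is handed in when it is done.

```bash
mkdir -p pics; cat > h.py <<'E'
import numpy as np, cv2
from cell import arm
def shot(n):
    c=arm.read_camera(n); return c
def world(c,u,v,d=None):
    K=np.array(c["mtx"]); d=c["depth"][int(v),int(u)] if d is None else d
    p=np.array([(u-K[0,2])/K[0,0],(v-K[1,2])/K[1,1],1])*d
    return np.array(c["origin"])+np.array(c["rotation"])@(p*[1,-1,-1])
def ray(c,u,v):
    o=np.array(c["origin"]); r=world(c,u,v,1.0)-o; return o,r
def onz(c,u,v,z):
    o,r=ray(c,u,v); return o+r*(z-o[2])/r[2]
def proj(c,P):
    K=np.array(c["mtx"]); q=np.array(c["rotation"]).T@(np.array(P)-np.array(c["origin"]))*[1,-1,-1]
    q=K@q; return q[:2]/q[2]
def save(n,img): cv2.imwrite("pics/"+n,cv2.cvtColor(img,cv2.COLOR_RGB2BGR))
E
python3 - <<'E'
from h import *
import pickle
C={n:shot(n) for n in("side","top")}
pickle.dump(C,open("c0.pkl","wb"))
for n in C: save(n+"0.png",C[n]["frame"]); print(n,C[n]["origin"],C[n]["mtx"],C[n]["rotation"])
print(arm.get_state())
E
```

```text
side [0.35084523 0.89427897 0.51588341] [[416.91822681   0.         254.88659081]
 [  0.         416.91822681 195.30622943]
 [  0.           0.           1.        ]] [-0.08647192  0.50674803  0.84672459 -0.13706387]
top [0.36638147 0.13892759 1.16896407] [[434.64210556   0.         254.71492437]
 [  0.         434.64210556 188.11980689]
 [  0.           0.           1.        ]] [ 0.0801589  -0.08242971 -0.69947111  0.70535102]
{'time_s': 0.1, 'qpos': array([ 9.49489930e-01,  5.28372983e-01,  1.43373395e+00,  2.82780227e-05,
        1.18137201e+00, -1.78518368e-01]), 'dq': array([-4.75244638e-04, -6.48382397e-04, -2.05092135e-03,  4.58541824e-04,
        6.09940277e-04,  2.36182948e-05]), 'tau': array([-2.10731018e-04, -4.43305635e+01, -1.78584641e+01, -2.80493432e-04,
        3.87579203e-03,  5.19702127e-06]), 'tool_pos': array([0.26740276, 0.56423145, 0.23044438]), 'eef_rot': array([ 2.19594977e-01,  9.75590671e-01, -8.63633625e-04, -3.79244658e-04]), 'ft_force': array([-0.41943538,  0.17170156, -0.41269573]), 'torque': array([ 0.04999576, -0.01628788, -0.00804771]), 'grip_force': 0.0, 'finger_gap': 0.08567916254634605}
```

View pics/side0.png

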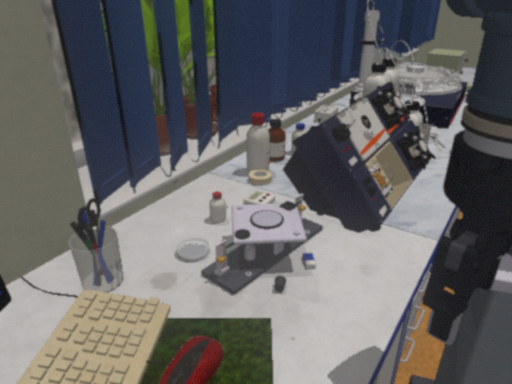

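View pics/top0.png

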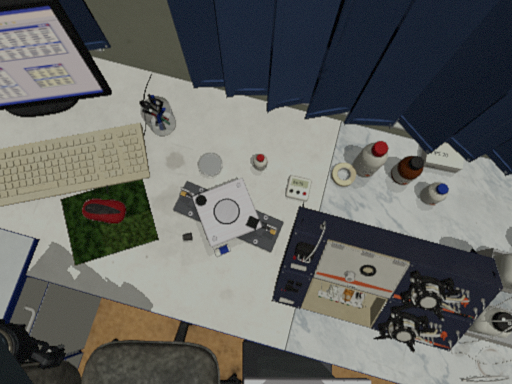

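Side view: the mount is at about (265,240), round pad near (242,235), one brass tab near (221,262). Top view: round pad at (201,200), square pad at (253,223), brass tabs near (184,193) and (268,231). I'll zoom in on both.

```bash
sed -i 's/np.array(c\["rotation"\])/R(c)/g; 2a from scipy.spatial.transform import Rotation\ndef R(c): return Rotation.from_quat(c["rotation"]).as_matrix()' h.py
python3 - <<'E'
from h import *
import pickle
C=pickle.load(open("c0.pkl","rb"))
t=C["top"]["frame"][165:265,160:300]; s=C["side"]["frame"][180:300,195:335]
t=cv2.resize(t,None,fx=5.5,fy=5.5,interpolation=cv2.INTER_CUBIC)[:,:]; s=cv2.resize(s,None,fx=5,fy=5,interpolation=cv2.INTER_CUBIC)
save("t1.png",t); save("s1.png",s)
c=C["top"]
for u,v in((201,200),(253,223),(227,211),(180,187),(282,231)): print(u,v,world(c,u,v),onz(c,u,v,.08))
c=C["side"]
for u,v in((242,235),(300,205),(222,262)): print(u,v,world(c,u,v))
E
```

```text
201 200 [0.58910303 0.27323427 0.08182438] [0.58947679 0.27345966 0.08      ]
253 223 [0.53080174 0.14004243 0.08361331] [0.53134913 0.14004614 0.08      ]
227 211 [0.56172075 0.20645546 0.07894055] [0.56153089 0.20638983 0.08      ]
180 187 [ 6.42067330e-01  3.42691436e-01 -2.96870585e-04] [0.62313511 0.32869832 0.08      ]
282 231 [ 0.52244604  0.06157308 -0.00068987] [0.51167975 0.06690947 0.08      ]
242 235 [0.58747251 0.27940757 0.07925821]
300 205 [0.51945726 0.08760262 0.0529137 ]
222 262 [0.60927377 0.32874265 0.0465874 ]
```

View pics/t1.png

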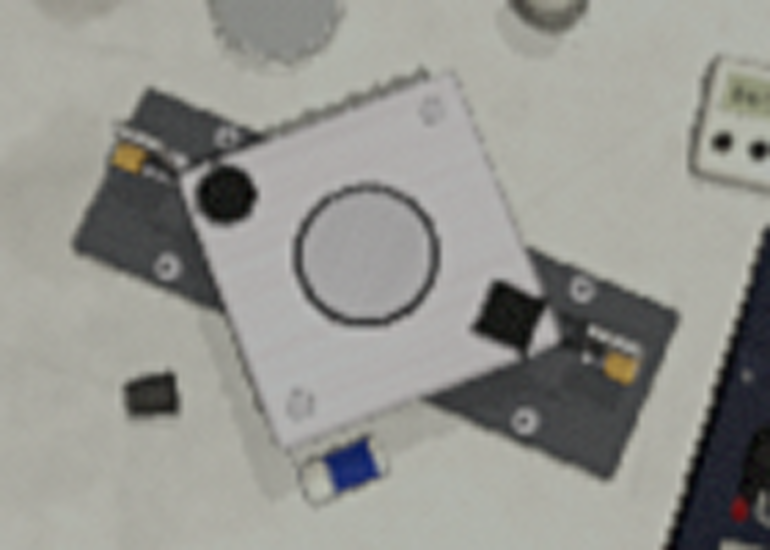

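View pics/s1.png

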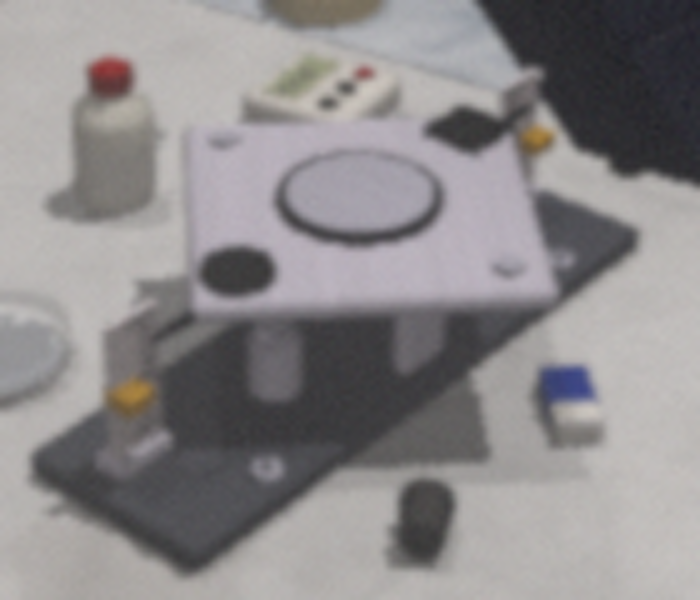

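The crops show both tabs and both pointers clearly. Tabs are at t1 (128,157) and (620,367), and s1 (133,395) and (537,138). I'll triangulate them and check the wrist view.

```bash
cat >> h.py <<'E'
def brass(c):
    h=cv2.cvtColor(c["frame"],cv2.COLOR_RGB2HSV)
    return cv2.inRange(h,(12,110,90),(28,255,255))
def blobs(m,amin=6):
    n,l,s,ce=cv2.connectedComponentsWithStats(m)
    return [(s[i,4],s[i,:4],ce[i]) for i in range(1,n) if s[i,4]>=amin]
def tri(rs):
    A=0;b=0
    for o,r in rs:
        r=r/np.linalg.norm(r);P=np.eye(3)-np.outer(r,r);A=A+P;b=b+P@o
    return np.linalg.solve(A,b)
E
python3 - <<'E'
from h import *
import pickle
C=pickle.load(open("c0.pkl","rb"))
for n,(x0,x1,y0,y1) in {"top":(160,300,165,265),"side":(195,335,180,300)}.items():
    c=C[n]; m=brass(c); k=np.zeros_like(m);k[y0:y1,x0:x1]=m[y0:y1,x0:x1]
    for a,bx,ce in blobs(k): print(n,a,bx,ce,world(c,*np.round(ce)))
    g=cv2.cvtColor(c["frame"],cv2.COLOR_RGB2GRAY)
    d=(g<55).astype(np.uint8);k=np.zeros_like(d);k[y0:y1,x0:x1]=d[y0:y1,x0:x1]
    for a,bx,ce in blobs(k,20): print(n,"dark",a,bx,ce,onz(c,*ce,.08))
c=shot("wrist"); save("w0.png",c["frame"]); print(c["origin"],c["rotation"],c["mtx"][0])
E
```

```text
top 21 [181 191   5   6] [183.0952381  193.42857143] [0.61338575 0.32477344 0.05292059]
top 22 [270 229   5   6] [272.18181818 231.54545455] [0.51256247 0.09088558 0.05235267]
top dark 75 [196 195  10  10] [200.58666667 199.96      ] [0.58957187 0.27451923 0.08      ]
top dark 528 [281 207  19  58] [293.05492424 243.96401515] [0.47938516 0.03948561 0.08      ]
top dark 93 [247 217  13  12] [252.50537634 222.08602151] [0.53366696 0.14131652 0.08      ]
top dark 32 [262 222   8   8] [264.90625 225.875  ] [0.52429434 0.1099518  0.08      ]
top dark 44 [183 233   9   7] [187.47727273 236.45454545] [0.49595301 0.3039681  0.08      ]
top dark 45 [219 246   9   8] [223.48888889 249.24444444] [0.46482874 0.21296215 0.08      ]
side 14 [300 206   5   4] [301.78571429 207.35714286] [0.51406925 0.09048256 0.05023666]
side 33 [218 256   7   7] [220.93939394 258.75757576] [0.61085877 0.32893061 0.05316734]
side dark 1046 [292 180  43  36] [318.25621415 194.15296367] [0.48224918 0.07446114 0.08      ]
[0.20197611 0.59487336 0.3724447 ] [-0.12293579 -0.07751213  0.52900601  0.83608092] [308.09600525   0.         255.10927415]
```

View pics/w0.png

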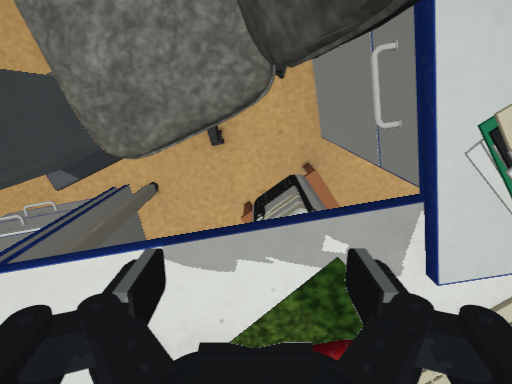

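Tool y already lies within about 2° of the mount's y axis, and the wrist camera sits on the mount's front side. I'm closing the fingers and moving above the round pad.

```bash
python3 -m creep '[[[0,0,0,-34,-10,5,0],[0,0,0,-68,-20,10,0],[0,0,0,-102,-30,15,0],[0,0,0,-136,-40,20,0],[0,0,0,-170,-50,25,0]]]' | tail -3
python3 -m creep '[[[0,0,0,-34,-10,5,0],[0,0,0,-68,-20,10,0],[0,0,0,-102,-30,15,0],[0,0,0,-136,-40,20,0],[0,0,0,-170,-50,25,0]]]' | tail -3
python3 -m creep '[[[0,0,0,-30,-10,5,0],[0,0,0,-55,-18,8,0],[0,0,0,-65,-20,10,0],[0,0,0,-65,-20,10,0],[0,0,0,-65,-20,10,0]]]'
python3 - <<'E'
from h import *
c=shot("wrist"); s=arm.get_state(); save("w1.png",c["frame"]); print(s["tool_pos"],s["eef_rot"],s["ft_force"],s["time_s"])
Rt=Rotation.from_quat(s["eef_rot"]).as_matrix()
print("cam in tool",Rt.T@(np.array(c["origin"])-s["tool_pos"]),"axis",Rt.T@R(c)@[0,0,-1])
m=brass(c)
for a,bx,ce in blobs(m,20): print(a,bx,ce,world(c,*np.round(ce)))
E
```

```text
ft_force: [1.2, -0.1, 0.2]
finger_gap: 0.0255
grip_force: 0.0
ft_force: [0.5, 1.0, -0.2]
finger_gap: 0.0
grip_force: 0.0
time_s: 1.4
tool_pos: [0.5815, 0.2829, 0.1708]
eef_rot: [0.22, 0.975, -0.0, -0.001]
ft_force: [-1.0, -0.1, 0.4]
finger_gap: -0.0
grip_force: 0.0
[0.58095613 0.28363625 0.17108278] [ 2.19342017e-01  9.75647633e-01 -3.33329568e-05 -8.80429906e-04] [-0.0352485   0.29873645 -0.62975344] 1.45
cam in tool [ 0.07143926 -0.00085071 -0.141766  ] axis [-0.28783203  0.00103256  0.95768035]
154 [305 196  16  11] [312.69480519 201.12337662] [0.61402642 0.32449223 0.0507705 ]
130 [ 24 207  16  10] [ 31.12307692 211.31538462] [0.5136255  0.08913721 0.0481573 ]
```

View pics/w1.png

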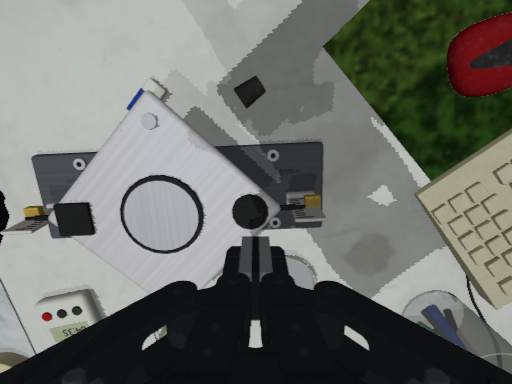

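The wrist view shows both tabs at (313,201) and (31,211), the round pad at (250,211), the square pad at (75,219) and the fingertips at (255,240). I'm pitching the tool for a lower view so I can measure the tab heights accurately.

```bash
python3 -m creep '[[[0,-0.12,0,10,-16,8,0],[0,-0.24,0,20,-32,16,0],[0,-0.36,0,30,-48,24,0],[0,-0.48,0,40,-64,32,0],[0,-0.6,0,48,-77,40,0]]]' | head -3
python3 -m creep '[[[0,-0.12,0,0,0,0,0],[0,-0.24,0,0,0,0,0],[0,-0.27,0,0,0,0,0],[0,-0.27,0,0,0,0,0],[0,-0.27,0,0,0,0,0]]]'
python3 - <<'E'
from h import *
import pickle
c=shot("wrist"); s=arm.get_state(); save("w2.png",c["frame"]); print(s["tool_pos"],c["origin"])
pickle.dump([c]+[shot("wrist") for _ in range(3)],open("w2.pkl","wb"))
m=brass(c)
for a,bx,ce in blobs(m,20): print(a,bx,ce,world(c,*np.round(ce)))
E
```

```text
time_s: 1.87
tool_pos: [0.5156, 0.2376, 0.1383]
eef_rot: [0.217, 0.947, -0.061, 0.228]
time_s: 2.28
tool_pos: [0.5149, 0.2378, 0.1361]
eef_rot: [0.208, 0.909, -0.09, 0.35]
ft_force: [0.0, -0.4, 0.1]
finger_gap: 0.0001
grip_force: 0.0
[0.51692964 0.23777318 0.13726345] [0.38115388 0.30398559 0.19128448]
271 [400 165  22  15] [409.99630996 171.62361624] [0.60898315 0.3234498  0.05111388]
213 [ 89 169  20  14] [ 98.03755869 175.84976526] [0.51128712 0.09329102 0.04959993]
```

View pics/w2.png

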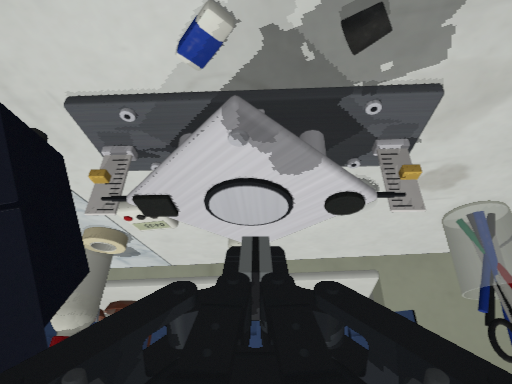

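The inverted low view shows the tabs at (410,172) and (98,176), pointers at (390,194) and (115,199), and pads at (345,203) and (155,206). I'm triangulating the tab centres against the pads, whose height is known (cylinder/box centre z=0.0775).

```bash
cat >> h.py <<'E'
def boxmask(c,ce,r):
    # weighted centroid of brass saturation within a window
    h=cv2.cvtColor(cv2.GaussianBlur(c["frame"],(3,3),0),cv2.COLOR_RGB2HSV)
    m=cv2.inRange(h,(10,85,50),(32,255,255)); k=np.zeros_like(m)
    x,y=map(int,ce); k[y-r:y+r,x-r:x+r]=m[y-r:y+r,x-r:x+r]
    return max(blobs(k,5),key=lambda b:b[0])
def pad(c,p,r,th=55):
    g=cv2.cvtColor(c["frame"],cv2.COLOR_RGB2GRAY); m=(g<th).astype(np.uint8)*255
    k=np.zeros_like(m); x,y=map(int,p); k[y-r:y+r,x-r:x+r]=m[y-r:y+r,x-r:x+r]
    k=cv2.morphologyEx(k,cv2.MORPH_OPEN,np.ones((5,5),np.uint8))
    return max(blobs(k,5),key=lambda b:b[0])
E
python3 - <<'E'
from h import *
import pickle
W2=pickle.load(open("w2.pkl","rb"));c2=W2[0];C0=pickle.load(open("c0.pkl","rb"))
# w1 camera reconstructed from new pictures is impossible; use top & side & w2
T={}
for n,c,br,bs,pr,ps,r in(("w2",c2,(410,172),(98,176),(345,203),(155,206),22),("top",C0["top"],(183,193),(272,231),(201,200),(252,222),8),("side",C0["side"],(221,259),(302,207),(243,234),None,9)):
    T[n]=dict(c=c)
    for k,p in(("br",br),("bs",bs)):
        a,bx,ce=boxmask(c,p,r);T[n][k]=ce;print(n,k,a,bx,ce)
    for k,p in(("pr",pr),("ps",ps)):
        if p is None: continue
        a,bx,ce=pad(c,p,26 if n=="w2" else 9);T[n][k]=ce;print(n,k,a,bx,ce,onz(c,*ce,.0775))
for k in("br","bs","pr","ps"):
    for ns in(("w2","top"),("w2","side"),("w2","top","side")):
        if all(k in T[n] for n in ns): print(k,ns,tri([ray(T[n]["c"],*T[n][k]) for n in ns]))
P=[cv2.resize(c2["frame"][150:215,x:x+65],None,fx=6,fy=6,interpolation=cv2.INTER_CUBIC) for x in(370,75)]
save("z2.png",np.hstack(P))
for u,v in((400,194),(110,199)): print(world(c2,u,v))
E
```

```text
w2 br 293 [399 165  23  15] [409.52901024 171.79863481]
w2 bs 254 [ 89 169  22  15] [ 99.59055118 175.92125984]
w2 pr 717 [325 192  39  22] [344.18410042 202.59972106] [0.58818015 0.27391245 0.0775    ]
w2 ps 776 [133 195  45  22] [155.52319588 205.04123711] [0.53248052 0.14230456 0.0775    ]
top br 26 [181 191   6   6] [183.26923077 193.30769231]
top bs 28 [270 229   6   6] [272.21428571 231.5       ]
top pr 67 [197 196   8   9] [200.53731343 200.05970149] [0.58982257 0.2749474  0.0775    ]
top ps 74 [248 218   9   9] [252.05405405 222.04054054] [0.53415745 0.14246617 0.0775    ]
side br 46 [217 256   9   7] [220.97826087 258.86956522]
side bs 20 [299 206   6   4] [301.75 207.4 ]Traceback (most recent call last):
  File "<stdin>", line 12, in <module>
  File "h.py", line 40, in pad
    return max(blobs(k,5),key=lambda b:b[0])
ValueError: max() iterable argument is empty
```

```bash
python3 - <<'E'
from h import *
import pickle
c2=pickle.load(open("w2.pkl","rb"))[0];C=pickle.load(open("c0.pkl","rb"));t,s=C["top"],C["side"]
D={"br":[(c2,409.53,171.8),(t,183.27,193.3),(s,220.98,258.87)],"bs":[(c2,98.8,175.9),(t,272.2,231.5),(s,301.75,207.4)],
"pr":[(c2,344.2,202.6),(t,200.54,200.06)],"ps":[(c2,155.5,205),(t,252.1,222.04)]}
my=np.array([.390,.921,0]);mx=np.array([.921,-.390,0]);o=np.array([.5603,.2081,0])
def M(p): p=p-o; return np.round([p@mx*1e3,p@my*1e3,p[2]*1e3],1)
for k,L in D.items():
    rs=[ray(*a) for a in L]
    print(k,"w2+top",M(tri(rs[:2])), "w2+side" ,M(tri([rs[0],rs[2]])) if len(rs)>2 else "", "all",M(tri(rs)))
    if k[0]=="b":
        oo,r=rs[0]  # w2 ray for several mount x
        for x in(0,5,10,15,20):
            l=(x/1e3-(oo-o)@mx)/(r@mx); print("  x",x,M(oo+l*r))
for u,v in((400,194),(110,199)): print("pointer",M(world(c2,u,v)))
P=[cv2.resize(c2["frame"][150:215,x:x+65],None,fx=6,fy=6,interpolation=cv2.INTER_CUBIC) for x in(370,75)]
save("z2.png",np.hstack(P))
E
```

```text
br w2+top [  3.8 127.7  48.1] w2+side [  3.9 126.9  48.5] all [  3.6 127.4  48.9]
  x 0 [ -0.  125.   50.8]
  x 5 [  5.  127.6  47.3]
  x 10 [ 10.  130.3  43.9]
  x 15 [ 15.  132.9  40.4]
  x 20 [ 20.  135.5  36.9]
bs w2+top [   3.7 -126.7   46.8] w2+side [   5.  -128.    46.8] all [   3.7 -126.7   47.8]
  x 0 [   0.  -124.5   49.3]
  x 5 [   5.  -128.    45.7]
  x 10 [  10.  -131.5   42.2]
  x 15 [  15.  -135.    38.7]
  x 20 [  20.  -138.6   35.2]
pr w2+top [ 1.3 72.5 76.8] w2+side  all [ 1.3 72.5 76.8]
ps w2+top [  1.3 -71.3  77. ] w2+side  all [  1.3 -71.3  77. ]
pointer [  0.5 113.6  70.5]
pointer [   1.7 -110.1   70.5]
```

View pics/z2.png

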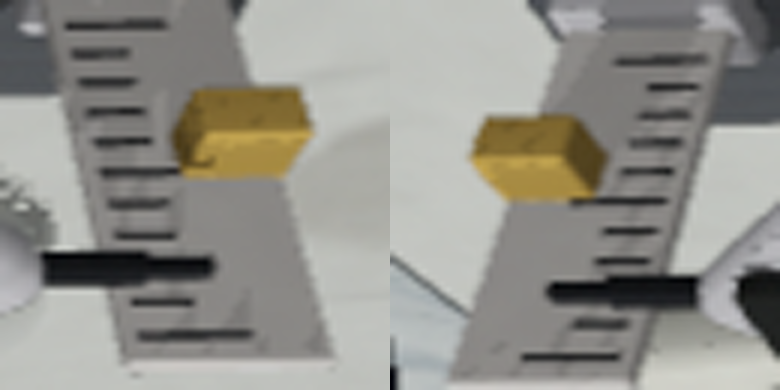

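The tab centres come out at z≈48.7 mm (round) and 47.4 mm (square), so the drops are about 21.3 and 22.6 mm, or tilts of about 0.18 and 0.19 rad. I'm levelling the tool and going above the round pad.

```bash
python3 -m creep '[[[0,0.12,0,0,0,0,0],[0,0.24,0,0,0,0,0],[0,0.36,0,0,0,0,0],[0,0.48,0,0,0,0,0],[0,0.6,0,0,0,0,0]]]' | head -3
python3 -m creep '[[[0,0.12,0,0,0,0,0],[0,0.24,0,0,0,0,0],[0,0.27,0,0,0,0,0],[0,0.27,0,0,0,0,0]]]' >/dev/null
python3 -m creep '[[[0,0,0,-20,22,0,0],[0,0,0,-40,44,5,0],[0,0,0,-50,65,15,0],[0,0,0,-50,65,25,0],[0,0,0,-50,65,25,0]]]'
python3 - <<'E'
from h import *
import pickle
c=shot("wrist"); s=arm.get_state(); save("w3.png",c["frame"]); print(s["tool_pos"],s["eef_rot"],s["ft_force"])
pickle.dump(c,open("w3.pkl","wb"))
o=np.array([.5603,.2081,0]);d=s["tool_pos"]-o;print("mount xy",d@[.921,-.39,0],d@[.39,.921,0])
print("pad",proj(c,[.5884,.2744,.08]),"tip",proj(c,s["tool_pos"]))
m=brass(c)
for a,bx,ce in blobs(m,20): print(a,bx,ce)
E
```

```text
time_s: 2.9
tool_pos: [0.5197, 0.2331, 0.1385]
eef_rot: [0.224, 0.955, -0.062, 0.186]
time_s: 3.65
tool_pos: [0.594, 0.266, 0.1142]
eef_rot: [0.231, 0.971, -0.033, 0.055]
ft_force: [-1.0, -0.1, -0.5]
finger_gap: 0.0001
grip_force: 0.0
[0.59297129 0.26574547 0.11463804] [ 0.23102681  0.97082348 -0.03352477  0.05481315] [-0.41378521 -0.1451425   0.72456898]
mount xy 0.007608528437140305 0.0658332810439542
pad [266.07705832 206.60179711] tip [254.33164041 250.51140035]
272 [339 183  20  15] [348.41176471 189.54044118]
77 [  0 197   8  15] [  2.53246753 205.22077922]
```

View pics/w3.png

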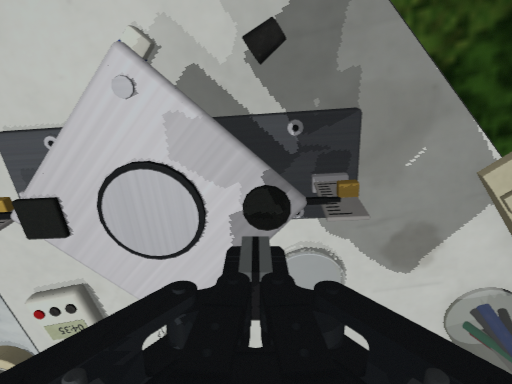

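Tip at (254,250), round pad at (267,207), round tab at (348,189). A pitch of about 7° remains, so I'm computing the correction.

```bash
cat >> h.py <<'E'
MY=np.array([.390,.921,0]);MX=np.array([.921,-.390,0]);O=np.array([.5608,.2079,0])
def todo(x,y,z):
    s=arm.get_state();Rt=Rotation.from_quat(s["eef_rot"]).as_matrix()
    G=np.column_stack([-MX,MY,[0,0,-1]]);t=O+x*MX+y*MY+[0,0,z]
    print("rot",np.round(Rotation.from_matrix(Rt.T@G).as_rotvec(),3),"shift mm",np.round(Rt.T@(t-s["tool_pos"])*1e3,1),"F",np.round(s["ft_force"],1))
E
python3 -c "
from h import *
todo(0,.074,.1)"
```

```text
rot [-0.044  0.121 -0.067] shift mm [ 9.3  8.3 13.3] F [-0.4 -0.1  0.7]
```

```bash
python3 -m creep '[[[-0.022,0.06,-0.033,5,4,3,0],[-0.044,0.121,-0.067,9.3,8.3,8,0],[-0.044,0.121,-0.067,9.3,8.3,13,0],[-0.044,0.121,-0.067,9.3,8.3,13,0],[-0.044,0.121,-0.067,9.3,8.3,13,0]]]'
python3 -c "
from h import *
todo(0,.074,.085)"
```

```text
time_s: 4.12
tool_pos: [0.5905, 0.2762, 0.1017]
eef_rot: [0.199, 0.98, 0.001, 0.001]
ft_force: [-0.5, -0.2, -0.1]
finger_gap: -0.0003
grip_force: 0.0
rot [ 0.002  0.002 -0.001] shift mm [ 0.7 -0.5 16.7] F [-0.5 -0.2 -0.1]
```

```bash
python3 -m creep '[[[0,0,0,0.5,0,5,0],[0,0,0,0.5,0,10,0],[0,0,0,0.5,0,15,0],[0,0,0,0.5,0,18,0],[0,0,0,0.5,0,20,0]]]' | head -4
python3 -m creep '[[[0,0,0,0,0,2,0],[0,0,0,0,0,4,0],[0,0,0,0,0,6,0],[0,0,0,0,0,8,0],[0,0,0,0,0,8,0]]]'
python3 - <<'E'
from h import *
import pickle
c=shot("wrist");todo(0,.074,.0685)
pickle.dump(c,open("w4.pkl","wb"))
b=max(blobs(brass(c),20),key=lambda b:b[2][0]);x,y=map(int,b[2]);print(b)
for d in(0,12,14,16,18,20,22): # predicted pointer tip pixel for drop d
    sn=d/118;print(d,proj(c,O+118e-3*np.sqrt(1-sn*sn)*MY+[0,0,.070-d/1e3]))
x0,y0=x-60,y-35
save("z4.png",cv2.resize(c["frame"][y0:y0+75,x0:x0+100],None,fx=8,fy=8,interpolation=cv2.INTER_CUBIC));print(x0,y0)
E
```

```text
time_s: 4.53
tool_pos: [0.5909, 0.277, 0.0811]
eef_rot: [0.199, 0.98, 0.001, 0.001]
ft_force: [-0.6, -0.1, 0.1]
time_s: 4.95
tool_pos: [0.5914, 0.2775, 0.0739]
eef_rot: [0.199, 0.98, 0.002, 0.002]
ft_force: [-1.0, 2.0, 2.4]
finger_gap: -0.0
grip_force: 1.6
rot [ 0.004  0.002 -0.   ] shift mm [ 1.1 -2.   5.6] F [-1.9  1.4  2.7]
(np.int32(388), array([332, 227,  24,  18], dtype=int32), array([343.25257732, 236.0128866 ]))
0 [336.47180404 245.56168801]
12 [329.81877182 235.97867206]
14 [328.58344716 234.50508075]
16 [327.31438577 233.0637131 ]
18 [326.01227721 231.65352525]
20 [324.67772408 230.2735181 ]
22 [323.3112445  228.92273495]
283 201
```

View pics/z4.png

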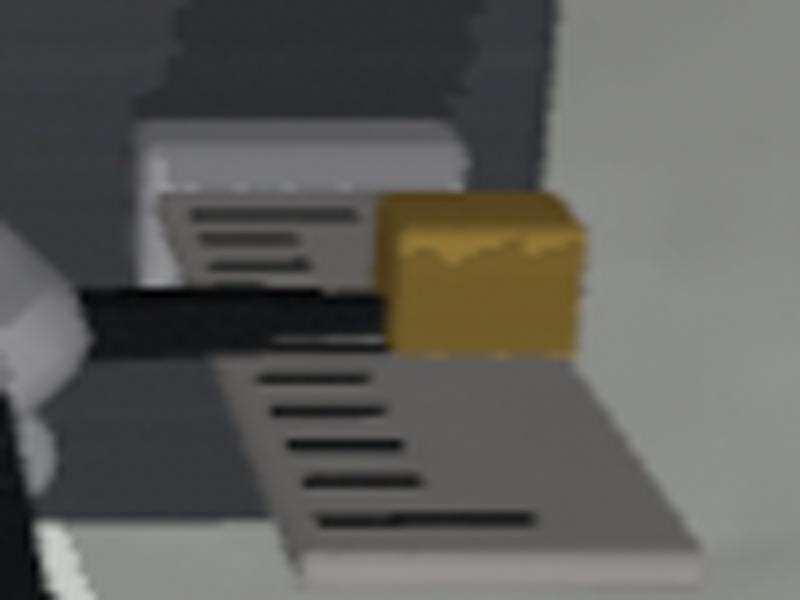

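The tip shows just left of the tab at about (331,241), so it isn't lowered enough yet. I'm checking the projection bias with the tab, then pressing further.

```bash
cat >> h.py <<'E'
def ptr(c,sgn,tabz,show=True):
    """pointer drop (mm) from wrist image, bias-corrected by the tab's known centre"""
    bl=blobs(brass(c),20); b=(max if sgn>0 else min)(bl,key=lambda b:b[2][0])
    a,bx,ce=boxmask(c,b[2],22)
    bias=ce-proj(c,O+.0039*MX+sgn*.127*MY+[0,0,tabz])
    g=cv2.cvtColor(c["frame"],cv2.COLOR_RGB2GRAY).astype(float)
    ds=np.arange(-2,32,.25);res=[]
    for r in(104,107,110,113):
        sc=[]
        for d in ds:
            t=np.arcsin(d/118); p=O+sgn*r/1e3*np.cos(t)*MY+[0,0,.070-r/1e3*np.sin(t)]
            u,v=proj(c,p)+bias
            # dark band of pointer (about 4 mm): mean brightness over it
            vs=np.arange(v-2.5,v+2.6,.5).astype(np.float32)[:,None];us=np.full_like(vs,u)
            sc.append(cv2.remap(g.astype(np.float32),us,vs,cv2.INTER_LINEAR).mean())
        sc=np.array(sc);res.append((r,ds[sc.argmin()],round(sc.min())))
    print("tab",ce,"bias",np.round(bias,1),"drop",res)
E
python3 - <<'E'
from h import *
import pickle
ptr(pickle.load(open("w4.pkl","rb")),1,.0487)
ptr(pickle.load(open("w3.pkl","rb")),1,.0487)
w=pickle.load(open("w2.pkl","rb"))[0]
ptr(w,1,.0487);ptr(w,-1,.0474)
E
```

```text
tab [342.32093933 234.86888454] bias [ 0.5 -0.6] drop [(104, np.float64(7.5), 19), (107, np.float64(7.5), 19), (110, np.float64(7.25), 19), (113, np.float64(6.5), 25)]
tab [347.3902439  188.16802168] bias [ 0.5 -0.6] drop [(104, np.float64(-2.0), 23), (107, np.float64(-2.0), 23), (110, np.float64(-2.0), 31), (113, np.float64(-2.0), 30)]
tab [409.52901024 171.79863481] bias [ 0.1 -1. ] drop [(104, np.float64(-1.75), 28), (107, np.float64(-1.5), 30), (110, np.float64(-1.25), 56), (113, np.float64(-1.5), 55)]
tab [ 99.59055118 175.92125984] bias [ 0.6 -1.2] drop [(104, np.float64(-1.75), 31), (107, np.float64(-1.75), 32), (110, np.float64(-1.5), 55), (113, np.float64(-1.5), 63)]
```

```bash
cat >> h.py <<'E'
def prow(c,sgn,r,guess):
    """sub-pixel row of the pointer's dark band at image column of the guess point"""
    u,v=proj(c,guess);g=cv2.cvtColor(c["frame"],cv2.COLOR_RGB2GRAY).astype(float)
    col=g[int(v)-9:int(v)+10,int(round(u))];w=np.clip(70-col,0,None)
    return round(u),(w*np.arange(int(v)-9,int(v)+10)).sum()/w.sum()
E
python3 - <<'E'
from h import *
import pickle
from scipy.optimize import least_squares as LS
w2=pickle.load(open("w2.pkl","rb"))[0];w3=pickle.load(open("w3.pkl","rb"));tp=pickle.load(open("c0.pkl","rb"))["top"]
for sgn in(1,-1):
    V=[w2,w3] if sgn>0 else [w2]
    tabs=[]
    for c in V:
        b=(max if sgn>0 else min)(blobs(brass(c),20),key=lambda b:b[2][0]);tabs.append(boxmask(c,b[2],22)[2])
    f=lambda q:np.concatenate([t-proj(c,O+q[0]*MX+sgn*q[2]*MY+[0,0,q[1]]) for c,t in zip(V,tabs)])
    s=LS(f,[.004,.048,.127],x_scale=1e-3);print("tab",sgn,s.x*1e3,np.round(s.fun,2))
    for r in(.107,.111):
        rows=[prow(c,sgn,r,O+sgn*r*MY+[0,0,.07]) for c in V];print(rows)
        f=lambda q:[proj(c,O+q[0]*MX+sgn*r*MY+[0,0,q[1]])[1]-p[1] for c,p in zip(V,rows)]
        if len(V)>1:
            s=LS(f,[0,.07],x_scale=1e-3);print(" ptr",r,s.x*1e3)
        else:
            s=LS(lambda q:[(proj(w2,O+sgn*r*MY+[0,0,q[0]])[1]-rows[0][1])],[.07],x_scale=1e-3);print(" ptr x=0",r,s.x*1e3)
E
```

```text
tab 1 [  3.95051818  47.65177627 127.46955302] [-0.2   0.05  0.17 -0.09]
[(391, np.float64(193.11923076923077)), (323, np.float64(198.15495867768595))]
 ptr 0.107 [ 0.65296351 69.161877  ]
[(396, np.float64(194.01111111111112)), (329, np.float64(198.19144144144144))]
 ptr 0.111 [ 0.44266045 70.14159168]
tab -1 [  3.36510563  46.55461912 126.48532257] [-0.  0.]
[(113, np.float64(196.45392491467578))]
 ptr x=0 0.107 [68.9446086]
[(108, np.float64(198.02758620689656))]
 ptr x=0 0.111 [70.32257729]
```

```bash
python3 -m creep '[[[0,0,0,0.5,-1,2,0],[0,0,0,0.5,-1,4,0],[0,0,0,0.5,-1,5.5,0],[0,0,0,0.5,-1,5.5,0]]]'
python3 - <<'E'
from h import *
import pickle
c=shot("wrist");todo(0,.074,.067);ptr(c,1,.048)
pickle.dump(c,open("w5.pkl","wb"))
for r in(.104,.107,.11):
    for d in (16,19,22):
        g=O+r*MY+[0,0,.07-d/1e3*r/.118];print(r,d,np.round(proj(c,g),1),prow(c,1,r,g))
E
```

```text
time_s: 5.33
tool_pos: [0.5915, 0.2774, 0.069]
eef_rot: [0.199, 0.98, 0.003, 0.003]
ft_force: [-1.7, 4.2, 5.4]
finger_gap: 0.0006
grip_force: 3.0
rot [ 0.006  0.004 -0.001] shift mm [ 1.1 -2.   2.1] F [-1.5  5.   6.4]
tab [344.36988848 238.0260223 ] bias [ 0.5 -0.2] drop [(104, np.float64(16.5), 18), (107, np.float64(17.5), 17), (110, np.float64(15.0), 24), (113, np.float64(15.0), 19)]
0.104 16 [306.7 238. ] (307, np.float64(239.12809917355372))
0.104 19 [305.9 236. ] (306, np.float64(238.81140350877192))
0.104 22 [305.1 234. ] (305, np.float64(238.74266365688487))
0.107 16 [312.  237.7] (312, np.float64(237.02514506769825))
0.107 19 [311.1 235.6] (311, np.float64(237.108))
0.107 22 [310.3 233.6] (310, np.float64(237.14770459081836))
0.11 16 [317.3 237.3] (317, np.float64(237.16052631578947))
0.11 19 [316.3 235.2] (316, np.float64(237.1931216931217))
0.11 22 [315.4 233.2] (315, np.float64(236.59270516717325))
```

```bash
python3 -m creep '[[[0,0,0,0,-0.5,1.5,0],[0,0,0,0,-0.5,2.5,0],[0,0,0,0,-0.5,2.8,0],[0,0,0,0,-0.5,2.8,0]]]'
python3 - <<'E'
from h import *
import pickle
c=shot("wrist");todo(0,.074,.066);ptr(c,1,.048)
pickle.dump(c,open("w6.pkl","wb"));s=shot("side")
a=cv2.resize(c["frame"][200:275,285:385],None,fx=5,fy=5,interpolation=cv2.INTER_CUBIC)
b=cv2.resize(s["frame"][235:285,200:240],None,fx=7.5,fy=7.5,interpolation=cv2.INTER_CUBIC)
save("z6.png",np.hstack([a,b]))
E
```

```text
time_s: 5.72
tool_pos: [0.5914, 0.2773, 0.0667]
eef_rot: [0.199, 0.98, 0.003, 0.003]
ft_force: [-1.3, 5.4, 5.8]
finger_gap: 0.0002
grip_force: 3.6
rot [ 0.007  0.004 -0.001] shift mm [ 1.1 -1.9  0.7] F [-1.5  5.2  6.4]
tab [345.73021583 239.8381295 ] bias [ 0.6 -0.1] drop [(104, np.float64(20.75), 18), (107, np.float64(20.0), 18), (110, np.float64(19.5), 25), (113, np.float64(19.5), 21)]
```

View pics/z6.png

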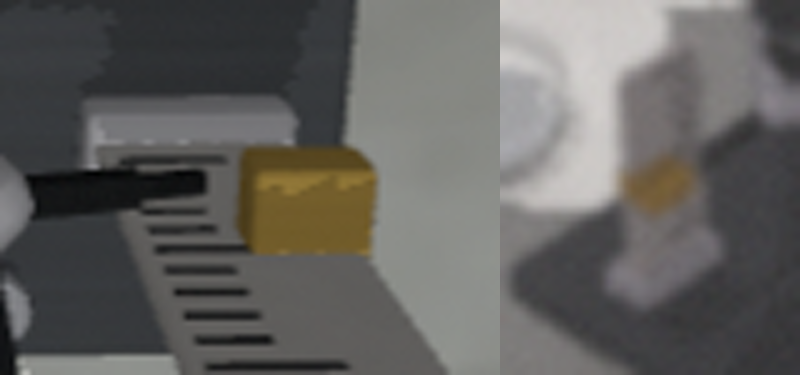

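The pointer tip at about (325,237) is just left of the tab, and reads about 20 mm of the roughly 22 mm needed. I'm pressing a last bit further and holding.

```bash
python3 -m creep '[[[0,0,0,0,0,0.6,0],[0,0,0,0,0,1.1,0],[0,0,0,0,0,1.1,0],[0,0,0,0,0,1.1,0]]]' | head -4
python3 - <<'E'
from h import *
c=shot("wrist");todo(0,.074,.066);ptr(c,1,.048)
E
python3 -m creep '[[[0,0,0,0,0,0,0],[0,0,0,0,0,0,0],[0,0,0,0,0,0,0],[0,0,0,0,0,0,0],[0,0,0,0,0,0,0]]]'| head -4
python3 - <<'E'
from h import *
c=shot("wrist");todo(0,.074,.066);ptr(c,1,.048)
E
```

```text
time_s: 6.15
tool_pos: [0.5914, 0.2773, 0.0657]
eef_rot: [0.199, 0.98, 0.003, 0.003]
ft_force: [-1.6, 4.7, 7.6]
rot [ 0.007  0.004 -0.001] shift mm [ 1.2 -1.8 -0.3] F [-1.7  4.8  6.4]
tab [346.19755245 240.56993007] bias [ 0.5 -0. ] drop [(104, np.float64(21.75), 19), (107, np.float64(22.25), 19), (110, np.float64(20.5), 21), (113, np.float64(20.5), 17)]
time_s: 6.62
tool_pos: [0.5914, 0.2773, 0.0657]
eef_rot: [0.199, 0.98, 0.003, 0.003]
ft_force: [-1.7, 5.1, 7.5]
rot [ 0.007  0.004 -0.001] shift mm [ 1.1 -1.8 -0.3] F [-1.6  4.4  7.4]
tab [346.15263158 240.54210526] bias [ 0.5 -0. ] drop [(104, np.float64(21.75), 19), (107, np.float64(21.75), 18), (110, np.float64(20.5), 21), (113, np.float64(20.75), 18)]
```

The reading is about 21.5 mm, level within measurement error. I'm holding for about another second, then releasing and lifting.

```bash
for i in 1 2; do python3 -m creep '[[[0,0,0,0,0,0.2,0],[0,0,0,0,0,0.2,0],[0,0,0,0,0,0.2,0],[0,0,0,0,0,0.2,0],[0,0,0,0,0,0.2,0]]]'| head -2; python3 -m creep '[[[0,0,0,0,0,-0.2,0]]]' >/dev/null; done
python3 -m creep '[[[0,0,0,0,0,-3,0],[0,0,0,0,0,-6,0],[0,0,0,0,0,-9,0],[0,0,0,0,0,-12,0],[0,0,0,0,0,-15,0]]]'| head -2
python3 -m creep '[[[0,0,0,0,0,-8,0],[0,0,0,0,0,-18,0],[0,0,0,0,0,-25,0],[0,0,0,0,0,-25,0],[0,0,0,0,0,-25,0]]]'| head -4
python3 - <<'E'
from h import *
c=shot("wrist");ptr(c,1,.048);todo(0,-.074,.105)
E
```

```text
time_s: 7.08
tool_pos: [0.5914, 0.2773, 0.0656]
time_s: 7.58
tool_pos: [0.5914, 0.2773, 0.0656]
time_s: 8.08
tool_pos: [0.5901, 0.2749, 0.0792]
time_s: 8.5
tool_pos: [0.5908, 0.2757, 0.1053]
eef_rot: [0.199, 0.98, 0.002, 0.002]
ft_force: [-0.4, -1.0, 0.1]
tab [332.44788732 215.88169014] bias [ 0.7 -0.1] drop [(104, np.float64(-2.0), 24), (107, np.float64(-1.5), 19), (110, np.float64(-2.0), 32), (113, np.float64(-2.0), 36)]
rot [ 0.004  0.003 -0.   ] shift mm [   0.7 -147.9   -0.8] F [-0.3  0.  -0.3]
```

The plate is back level and the arm is clear. Before moving to the square pad I'm checking how close the analyser stands.

```bash
python3 - <<'E'
from h import *
import pickle
C=pickle.load(open("c0.pkl","rb"))
for n in("top","side"):
    c=C[n];v,u=np.mgrid[0:384,0:512];d=c["depth"];K=c["mtx"]
    p=np.stack([(u-K[0,2])/K[0,0],(v-K[1,2])/K[1,1],np.ones_like(d)],-1)*d[...,None]
    w=(p*[1,-1,-1])@R(c).T+np.array(c["origin"]);w=w[d>0]
    t=O-.074*MY;q=w-t
    a,b=q@MX,q@MY
    for h in(.09,.13,.18,.25):
        m=(w[:,2]>h)&(w[:,2]<.5)&(np.hypot(a,b)<.3)&(w[:,1]<.2)
        if m.any():
            i=np.hypot(a,b)[m].argmin();print(n,h,"nearest",np.round([a[m][i],b[m][i],w[m][i][2]],3),"max b",b[m].max(), "count",m.sum())
E
```

```text
top 0.09 nearest [ 0.011 -0.093  0.141] max b 0.08755482714129244 count 7926
top 0.13 nearest [ 0.011 -0.093  0.141] max b 0.08755482714129244 count 7316
top 0.18 nearest [ 0.015 -0.093  0.184] max b 0.08696627714613536 count 5760
top 0.25 nearest [-0.036 -0.146  0.263] max b 0.08691976993215084 count 939
side 0.09 nearest [ 0.017 -0.089  0.205] max b 0.08884778599732722 count 6915
side 0.13 nearest [ 0.017 -0.089  0.205] max b 0.0883914325820954 count 5215
side 0.18 nearest [ 0.017 -0.089  0.205] max b 0.08818539981637409 count 3002
side 0.25 nearest [-0.035 -0.143  0.264] max b 0.08818539981637409 count 776
```

The analyser wall is about 90 mm beyond the square pad. I'll cross raised at z≈0.16 and check clearance by depth before descending. I've also counted my picture views: that was 11, one over the limit of 10, so everything from here uses numbers only.

```bash
python3 -m creep '[[[0,0,0,0,-10,-20,0],[0,0,0,0,-25,-40,0],[0,0,0,0,-50,-55,0],[0,0,0,0,-75,-55,0],[0,0,0,0,-90,-55,0]]]'| head -4
python3 -m creep '[[[0,0,0,0,-20,0,0],[0,0,0,0,-40,0,0],[0,0,0,0,-55,0,0],[0,0,0,0,-58,0,0],[0,0,0,0,-58,0,0]]]'| head -5
cat > clr.py <<'E'
from h import *
import pickle
from scipy.spatial import cKDTree
C=pickle.load(open("c0.pkl","rb"))
def cloud(c):
    v,u=np.mgrid[0:384,0:512];d=c["depth"];K=c["mtx"]
    p=np.stack([(u-K[0,2])/K[0,0],(v-K[1,2])/K[1,1],np.ones_like(d)],-1)*d[...,None]
    return (p*[1,-1,-1])@R(c).T+np.array(c["origin"])
t=O-.074*MY
an=[]
for n in("top","side"):
    w=cloud(C[n])[C[n]["depth"]>0];an.append(w[((w-t)@MY<-.07)&(w[:,2]>.05)&(w[:,2]<.4)&(np.linalg.norm(w-t,axis=1)<.6)&(w[:,0]>.3)])
an=np.vstack(an);T=cKDTree(an)
for n in("top","side"):
    c=shot(n);w=cloud(c);ch=(c["depth"]>0)&(C[n]["depth"]-c["depth"]>.03)&(w[...,2]>.1)
    ch=cv2.erode(ch.astype(np.uint8),np.ones((3,3)))>0
    p=w[ch];d,i=T.query(p);j=np.argsort(d)[:400:100];print(n,len(p),[(np.round(p[k],3),np.round(d[k],3)) for k in j])
todo(0,-.074,.105)
E
python3 clr.py
```

```text
time_s: 8.97
tool_pos: [0.5541, 0.1912, 0.1598]
eef_rot: [0.199, 0.98, 0.001, 0.002]
ft_force: [-0.9, -0.2, -0.3]
time_s: 9.38
tool_pos: [0.5321, 0.1387, 0.1588]
eef_rot: [0.2, 0.98, 0.002, 0.001]
ft_force: [1.0, -1.0, 0.4]
finger_gap: -0.0001
top 26087 [(array([0.506, 0.084, 0.249]), np.float64(0.036)), (array([0.51 , 0.108, 0.315]), np.float64(0.098)), (array([0.499, 0.152, 0.331]), np.float64(0.136)), (array([0.498, 0.142, 0.375]), np.float64(0.164))]
side 5984 [(array([0.501, 0.095, 0.243]), np.float64(0.042)), (array([0.512, 0.115, 0.225]), np.float64(0.062)), (array([0.519, 0.136, 0.209]), np.float64(0.083)), (array([0.515, 0.141, 0.244]), np.float64(0.089))]
rot [ 0.004  0.003 -0.001] shift mm [ 1.1 -0.7 53.9] F [-0.2  0.5  0.2]
```

The closest gap is about 30 mm at the knuckle and the wall is vertical, so it's clear. Descending.

```bash
python3 -m creep '[[[0,0,0,0.5,0,18,0],[0,0,0,1,0,36,0],[0,0,0,1,0,48,0],[0,0,0,1,0,53,0],[0,0,0,1,0,53,0]]]'| head -4
python3 - <<'E'
from h import *
c=shot("wrist");ptr(c,-1,.0468);b=pad(c,proj(c,O-.072*MY+[0,0,.08]),30);print("pad",b,"at z.08",onz(c,*b[2],.0785),"mount",(onz(c,*b[2],.0785)-O)@MX,(onz(c,*b[2],.0785)-O)@MY)
todo(0,-.074,.08)
E
python3 -m creep '[[[0,0,0,0,0,8,0],[0,0,0,0,0,16,0],[0,0,0,0,0,22,0],[0,0,0,0,0,22,0]]]'| head -5
python3 -m creep '[[[0,0,0,0,0,2.5,0],[0,0,0,0,0,5,0],[0,0,0,0,0,8,0],[0,0,0,0,0,10,0],[0,0,0,0,0,10,0]]]'| head -5
python3 - <<'E'
from h import *
c=shot("wrist");ptr(c,-1,.0468);todo(0,-.074,.067)
E
```

```text
time_s: 9.9
tool_pos: [0.5312, 0.1406, 0.1047]
eef_rot: [0.199, 0.98, 0.001, 0.001]
ft_force: [-0.3, -0.9, 1.2]
tab [177.6442577  219.96918768] bias [-0.3  0.8] drop [(104, np.float64(-2.0), 35), (107, np.float64(-1.5), 35), (110, np.float64(-2.0), 48), (113, np.float64(-2.0), 49)]
pad (np.int32(1846), array([228, 213,  57,  50], dtype=int32), array([257.72535211, 234.79685807])) at z.08 [0.53411563 0.14080178 0.0785    ] mount 0.0015919987631083862 -0.07220436418608578
rot [0.004 0.002 0.001] shift mm [-0.4 -0.8 25.5] F [-0.2 -0.2 -0. ]
time_s: 10.28
tool_pos: [0.5309, 0.1399, 0.0827]
eef_rot: [0.199, 0.98, 0.001, 0.001]
ft_force: [0.2, -0.3, 1.1]
finger_gap: 0.0001
time_s: 10.7
tool_pos: [0.5317, 0.1395, 0.0739]
eef_rot: [0.199, 0.98, 0.001, 0.002]
ft_force: [-0.9, -2.7, 3.9]
finger_gap: -0.0
tab [166.432 237.128] bias [-0.7  0.8] drop [(104, np.float64(8.5), 26), (107, np.float64(8.5), 27), (110, np.float64(8.0), 26), (113, np.float64(7.25), 32)]
rot [ 0.003  0.003 -0.   ] shift mm [-0.1  0.2  7. ] F [-1.3 -3.5  3. ]
```

```bash
python3 - <<'E'
from h import *
import pickle
from scipy.optimize import least_squares as LS
w=shot("wrist");pickle.dump(w,open("w8.pkl","wb"))
L=lambda n:pickle.load(open(n,"rb"))
w2=L("w2.pkl")[0]
for sgn,V in((1,[w2,L("w3.pkl"),L("w4.pkl"),L("w6.pkl")]),(-1,[w2,w])):
    tabs=[]
    for c in V:
        b=(max if sgn>0 else min)(blobs(brass(c),20),key=lambda b:b[2][0]);tabs.append(boxmask(c,b[2],22)[2])
    f=lambda q:np.concatenate([t-proj(c,O+q[0]*MX+sgn*q[2]*MY+[0,0,q[1]]) for c,t in zip(V,tabs)])
    s=LS(f,[.004,.048,.127],x_scale=1e-3);print("tab",sgn,s.x*1e3,np.round(s.fun,1))
E
```

```text
tab 1 [  4.01579518  47.61124939 127.50854559] [-0.2  0.   0.1 -0.2  0.1  0.  -0.1  0.1]
tab -1 [  4.75053084  45.49565519 127.67914295] [ 0.2  0.1 -0.2 -0.1]
```

Square tab drop is about 23.7 mm. Pressing further in steps.

```bash
python3 -m creep '[[[0,0,0,0,0,2,0],[0,0,0,0,0,4,0],[0,0,0,0,0,6,0],[0,0,0,0,0,7.5,0],[0,0,0,0,0,7.5,0]]]'| head -5
python3 - <<'E'
from h import *
c=shot("wrist");ptr(c,-1,.0468);todo(0,-.074,.0651)
E
```

```text
time_s: 11.22
tool_pos: [0.5318, 0.1396, 0.0667]
eef_rot: [0.199, 0.98, 0.001, 0.002]
ft_force: [-2.2, -4.5, 5.4]
finger_gap: 0.0002
tab [163.15682657 242.08302583] bias [-0.5  0.5] drop [(104, np.float64(20.5), 24), (107, np.float64(20.0), 25), (110, np.float64(19.0), 28), (113, np.float64(19.25), 27)]
rot [ 0.003  0.003 -0.   ] shift mm [-0.1  0.2  1.7] F [-1.9 -3.5  7.6]
```

```bash
python3 -m creep '[[[0,0,0,0,0,0.8,0],[0,0,0,0,0,1.4,0],[0,0,0,0,0,1.6,0],[0,0,0,0,0,1.6,0]]]' | head -4
python3 - <<'E'
from h import *
c=shot("wrist");ptr(c,-1,.0468);todo(0,-.074,.0651)
E
```

```text
time_s: 11.6
tool_pos: [0.5318, 0.1396, 0.0653]
eef_rot: [0.199, 0.98, 0.001, 0.002]
ft_force: [-1.3, -3.4, 7.5]
tab [162.44160584 243.02919708] bias [-0.4  0.4] drop [(104, np.float64(22.0), 25), (107, np.float64(22.75), 23), (110, np.float64(21.0), 23), (113, np.float64(21.25), 22)]
rot [ 0.003  0.003 -0.   ] shift mm [-0.1  0.2  0.2] F [-1.4 -3.7  7.2]
```

The reading agrees with the target. I'm holding for about 1.3 s, then releasing and lifting.

```bash
for i in 1 2 3; do python3 -m creep '[[[0,0,0,0,0,0,0],[0,0,0,0,0,0,0],[0,0,0,0,0,0,0],[0,0,0,0,0,0,0],[0,0,0,0,0,0,0]]]'| head -2; done
python3 -m creep '[[[0,0,0,0,0,-3,0],[0,0,0,0,0,-6,0],[0,0,0,0,0,-9,0],[0,0,0,0,0,-12,0],[0,0,0,0,0,-15,0]]]'| head -2
python3 -m creep '[[[0,0,0,0,0,-10,0],[0,0,0,0,0,-25,0],[0,0,0,0,0,-45,0],[0,0,0,0,0,-60,0],[0,0,0,0,0,-60,0]]]'| head -4
python3 -m creep '[[[0,0,0,0,0,0,0],[0,0,0,0,0,0,0],[0,0,0,0,0,0,0],[0,0,0,0,0,0,0],[0,0,0,0,0,0,0]]]'| head -5
python3 - <<'E'
from h import *
c=shot("wrist");ptr(c,-1,.0468)
for s in(1,-1):
    p=O+s*.072*MY;u,v=np.round(proj(c,p+[0,0,.08])).astype(int);print(s,u,v,np.median([world(c,u+i,v+j)[2] for i in(-3,0,3) for j in(-3,0,3)]) if 3<u<508 else "")
print([ (b[0],b[2]) for b in blobs(brass(c),20)])
E
```

```text
time_s: 12.07
tool_pos: [0.5318, 0.1397, 0.0654]
time_s: 12.48
tool_pos: [0.5318, 0.1396, 0.0654]
time_s: 12.9
tool_pos: [0.5318, 0.1396, 0.0654]
time_s: 13.32
tool_pos: [0.5319, 0.1405, 0.0798]
time_s: 13.73
tool_pos: [0.5338, 0.1405, 0.1431]
eef_rot: [0.199, 0.98, 0.003, 0.005]
ft_force: [0.3, 0.4, -0.2]
time_s: 14.15
tool_pos: [0.531, 0.1398, 0.139]
eef_rot: [0.199, 0.98, 0.001, 0.001]
ft_force: [0.9, -0.7, -0.2]
finger_gap: 0.0001
tab [188.82397004 203.94756554] bias [-0.4  0.5] drop [(104, np.float64(-2.0), 45), (107, np.float64(-1.75), 39), (110, np.float64(-2.0), 54), (113, np.float64(-2.0), 62)]
1 466 213 0.07974747661925935
-1 259 213 0.07954624581341874
[(np.int32(251), array([188.42231076, 203.88844622])), (np.int32(134), array([505.03731343, 201.41791045]))]
```

The plate is level, with both pads at about 79.6 mm, and the arm is clear. Handing in.

```bash
python3 -c "
from cell import arm
print(arm.sign_off())"
```

```text
the job is handed in; nothing more can be done
None
```

I pressed the round pad and then the square pad down to their tabs (to within about 1 mm by my measurements), held each for over 1 s, and handed in at about 14 s with the plate level and the arm clear; the verdict wasn't shown, and I viewed 11 pictures, one over the limit of 10.

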